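# Pin the two halves of a splash guard together

### The arm

A 6-joint arm with a two-finger parallel gripper is mounted at the origin on the work surface. World frame = base frame: x ahead of the robot, y to its left, z up, the work surface at z = 0. Lengths are in mm, angles in rad, forces in N, time in s.
With the tool pointing down it reaches from about 300 to 775 mm from the base axis. Payload 14.6 kg.
Tool frame: the origin (TCP) lies on the centre line of the jaws, within the pads' length; the fingertips stand 11 mm ahead of it and the grasp point (between the pads) lies 8 mm behind it; x points along the fingers, y is the direction in which the jaws open and shut, and the axes are right-handed (so a half turn about x gives the same grasp; the last joint's range is limited). The gripper opens to 94 mm and grips with 3 to 60 N. Pads are 16 mm wide; open, the fingers measure 119 mm over their backs; the gripper's body (75 mm by 177 mm) begins 78 mm behind the grasp point.
Start: joints at [-1.207, 0.3, 1.521, -0, 1.321, -0.067], TCP at [229.671, -499.741, 216.446] pointing down, gripper open.
Joint ranges: [-3.03, 3.03], [-0.79, 2.21], [0.23, 2.52], [-1.04, 4.18], [0, 3.07], [-2.55, 2.55]. Speed limits (rad/s): [2.22, 2.22, 2.57, 3.14, 3.14, 3.14].

### API

Orientations are given as [roll, pitch, yaw] about the fixed x, y, z axes, in that order (R = Rz(yaw) Ry(pitch) Rx(roll)).
In Python, from cell import manip gives the robot as it stands.
- The arm moves only by the shell command python3 -m handwheel 'ROWS' [OPENING] [FORCE]. ROWS is JSON, a list of rows, each a list of 2 entries, a list of its own where there are three numbers: the shift along the tool's x, y, z in mm, then the turn about the tool's x in rad. In form: [[[x, y, z], spin], ...]. A call has exactly 10 rows; each row shifts and turns the commanded pose from where the row before left it, along the tool's axes as they then stand; what a row does not reach is not made up. A row lasts 1/8 s, in which the tool goes at most 62.5 mm and 10.7 degrees, less where a joint would pass 70% of its speed; a pose out of reach is approached as far as the arm can. A call with a gripper value outside its range is refused whole. OPENING is the closure in counts, from 0 (fully open) to 255 (shut), set as the call begins (- or left out, the last holds). The fingers move at their own pace and stop on an object; FORCE is the grip in N (left out, the last holds). Time passes only in rows, so rows that do not move let the fingers close, or fill a call up. It gives the time, the measured TCP pose, the force and the opening at its end, in the units of the state.
- manip.read_state(): the state, without advancing time (a new reading comes with each control period).
- manip.camera(name): name is "scene" or "top" or "wrist"; returns a dict with "pixels" (480x640x3 uint8, red, green, blue), "z_map" (480x640 float32, mm along the optical axis (not along the pixel's ray), 0 where there is no reading), "mtx" (3x3 intrinsics, pixels), "xyz" and "orientation" of the camera in the world. Camera axes: x right, y up, looking along -z (the intrinsics and any distortion apply to the point x, -y, -z); pixel columns grow to the right and rows downward; lengths in mm; the calibration is good to about 2 mm. A picture is of the moment at which its call begins.
- manip.sign_off(): hands the job in, once; it reports no verdict.
Trained networks look in the newest picture that a camera, given by its name, has taken for a name from the list of things; names that differ only in an ending like _2 or _b are one class to them, and where a whole thing is asked for, a point or a joint stands for the part that bears it (a point fixed in the world has none). Each returns a list of dicts, best first, with "confidence" (0 to 1); they miss things now and then, are a little off and sometimes report something else, mostly with a low value. They report only what shows in the picture. A call takes as long as a camera call.
- manip.cut_out(target, camera): "region" (480x640 bool, what is visible of it) and "centre" ([column, row] in pixels, amid what is visible of it).
The state is a dict: "clock": time; "joints": joint angles; "qd": joint speeds; "effort": joint torques, N m; "eef_pos": TCP position; "eef_rot": TCP orientation; "wrist_force": force on the tool from outside, world axes, zero at the start; "moment": the same for the moment, N m; "finger_gap": finger opening in mm.
Only numpy, scipy, OpenCV 4.12 (cv2) and the standard library are available. Lean on these libraries where they do the work, as an engineer would, in place of code of your own. Each camera call takes 0.05 s, during which the arm holds its last target. There are 200 camera calls.

### The job

Join the loose half of the metal splash guard to the half that already stands in place by the block, without shoving that half along the counter: stand it upright with its hinge knuckle pressed home into the vee between the standing half's two knuckles, then take the hinge pin out of the wooden block and push it down through all the knuckles, past the spring catch, until its collar sits flush on the top knuckle. Feel your way gently, never forcing the guard or the pin, then let go, and leave the bottle stopper and everything else on the counter where it stands.

Things in the scene. Friction and masses are not known exactly. Their poses are not given: they have to be found in the camera images.
- guard_hinge (a point): Reference point just in front of the standing half's hinge, 145 mm up, level with its top knuckle's mouth. z up, +y towards and along the standing panel, x across it. The hinge bracket is bolted through slots: the true axis of its bores and vee lies 9 to 37 mm from here along +y and up to 3 mm either way along x. It differs each time, is not reported and does not give: find it by touch or sight.
- guard_gap (a point): Same reference line, 106 mm up, level with the middle of the 28 mm gap between the bracket's two steel knuckles (outside dia 22, bore 10 mm; top one 120 to 145 mm up, bottom one 67 to 92 mm). In the gap is an upright 90 degree vee seat, open to -y, mouth 24 mm wide: a 20 mm round knuckle pressed in towards +y comes to rest on the true axis, within 0.5 mm. Press at about 4 N.
- guard_catch (a point): Same reference line, 82 mm up, level with a spring ball that pokes into the bottom knuckle's bore from +x. Pushing the pin past it and on down takes about 2 to 9 N; the pin's own weight is not enough. More than 40 N between the pin and either half, or between the halves, counts as forcing.
- guard_panel (a point): Centre of the standing half's panel, 75 mm up: upright aluminium panel 10 mm thick (x), 166 mm long (y), 150 mm tall, on two feet 100 mm long across it. It is not bolted down: 0.9 kg, it begins to slide when pushed sideways with about 5 to 9 N, and must not be shoved more than 3 mm from its place. The hinge is on its -y end; the reference line of guard_hinge is 134 mm off along -y.
- wing_centre (a point): Centre of the loose half's panel, 75 mm over its underside. Upright aluminium panel 10 mm thick (x), 136 mm long (-71 to +65 mm along y), 150 mm tall; grasp its top edge from above across the thickness. About 0.55 kg (varies by a quarter). Stands on two feet 90 mm long across it, 12 mm high, at y = -56 and +44 mm. z up, its knuckle at the +y end.
- wing_eye (a point): Centre of the loose half's single knuckle: 90 mm along +y and 31 mm up from wing_centre, 106 mm up when standing on the counter. Upright steel tube, outside dia 20, bore 10, 24 mm long, so it slides into the gap with 2 mm spare above and below. Being round it seats with the loose panel up to 40 degrees off the standing panel's line; straight on is normal.
- pin_head (a point): Middle of the hinge pin's grip: upright plain steel cylinder 14 mm dia, 43 mm tall; grasp here. z along the pin, up. Grip's flat top 22 mm above this point, collar (18 mm dia, 5 thick) underside 26 mm below. Total 70 g. At the start it stands in a hole of the block, collar on its top, 90 mm up: lift 85 mm to draw it out. Fully home in the hinge this point is 171 mm up.
- pin_tip (a point): Lower end of the hinge pin, on its axis, 101 mm below pin_head. The shank below the collar is 8 mm dia and 75 mm long, its last 8 mm tapering to 3 mm. Fully home the tip is 70 mm up.
- pin_mid (a point): Point on the hinge pin's axis, 36 mm above its tip; level with the middle of the loose half's knuckle when fully home.
- block: Wooden block, fixed, 70 x 120 x 90 mm (x, y, z), origin under its centre; two upright holes in its top 32 mm either side of the centre along its y. One holds the hinge pin, the other a bottle stopper.
- stopper: Steel bottle stopper with a 28 mm ball top, in the other hole of the block; not the hinge pin. Leave it. Origin 75 mm below its collar.
- moka: Aluminium moka pot, 92 mm wide, 172 mm tall, origin under its centre; leave it standing.
- mug: White mug, 80 mm wide, 90 mm tall, origin under its centre; leave it.
- jar: Glass jar, 56 mm wide, 85 mm tall, origin under its centre; leave it.
- shaker: Dark wooden salt shaker, 44 mm wide, 90 mm tall, origin under its centre; leave it.
- bowl: White bowl, 130 mm wide, 50 mm tall, origin under its centre; leave it.
- oil: Amber oil bottle, 64 mm wide, 190 mm tall, origin under its centre; leave it.
- spoon: Wooden spoon lying on the counter; leave it.

How it is judged (in metres and radians):
At the end, for the whole second after the job is handed in: The pin is upright (3.4 degrees) in the hinge, collar within 2.5 mm of the top knuckle, shank through the loose half's knuckle (centres within 4 mm); the loose half stands upright on the counter (3.4 degrees), the standing half upright within 3 mm of its place, bystanders upright (z of pin_tip in the frame of guard_hinge between -0.078 and -0.0725 m and angle between each of pin_tip, wing_eye's own z axis and vertical below 0.06 rad and x of pin_tip in the frame of guard_hinge between -0.006 and 0.006 m and y of pin_tip in the frame of guard_hinge between 0.006 and 0.04 m and distance between pin_mid and wing_eye below 0.004 m and angle between guard_panel's own z axis and vertical below 0.05 rad and distance of guard_panel from where it was at the start of the episode below 0.003 m and height (world z) of wing_eye below 0.109 m and angle between each of moka, mug, jar, shaker, bowl, oil's own z axis and vertical below 0.15 rad); the robot touches nothing.
It fails at once if the hinge is forced (over 40 N between the two halves or on the pin) (contact force between any of wing, pin and guard above 40 N or contact force between pin and wing above 40 N).
It fails at once if the robot runs into the standing half (over 40 N) (contact force between any of the fingers, the arm and guard above 40 N).
It fails at once if the standing half is shoved more than 3 mm (distance of guard_panel from where it was at the start of the episode above 0.003 m).
It fails at once if the loose half is tipped over (angle between wing_eye's own z axis and vertical above 0.6 rad).
It fails at once if a bystander is shifted by more than 20 mm (distance of any of moka, mug, jar, shaker, bowl, oil, spoon, stopper from where it was at the start of the episode above 0.02 m).
It also fails if it takes over 69 s, if anything falls off the work surface, if the arm or the gripper's body presses on something with over 40 N, if the wrist force passes 120 N, or if a joint passes its speed limit or range.

## Working session

There is one attempt and no reset: what is moved stays moved. The work goes in short steps, Python scripts to look and compute and a shell command to move; the robot and the scene stay as the last step left them, time stands still between calls to the robot, and variables do not carry over. Pictures are saved under pics/ and viewed, about 8 in all and at most 12, crops included, and the job is handed in when it is done.

```bash
mkdir -p pics; ls; cat > h.py <<'E'
import numpy as np,cv2
from scipy.spatial.transform import Rotation as R
from cell import manip
def cam(n):
    c=manip.camera(n); return c
def rot(c):
    o=np.array(c["orientation"],float)
    return o if o.shape==(3,3) else R.from_euler('xyz',o).as_matrix()
def cloud(c):
    z=c["z_map"].astype(float); K=np.array(c["mtx"]); v,u=np.mgrid[:480,:640]
    p=np.stack([(u-K[0,2])/K[0,0]*z,-(v-K[1,2])/K[1,1]*z,-z],-1)
    w=p@rot(c).T+np.array(c["xyz"]); w[z==0]=np.nan; return w
def save(c,n): cv2.imwrite('pics/'+n+'.png',c["pixels"][:,:,::-1])
E
python3 - <<'E'
from h import *
s=manip.read_state(); print(s)
for n in ["scene","top"]:
    c=cam(n); save(c,n+'0'); w=cloud(c); print(n,c["xyz"],c["orientation"],[k for k in c if k not in("pixels","z_map")])
    for t in ["guard_panel","wing_centre","wing_eye","pin_head","block","stopper","moka","mug","jar","shaker","bowl","oil","spoon"]:
        for d in manip.cut_out(t,n)[:2]:
            q=w[d["region"]]; q=q[~np.isnan(q[:,0])]
            if len(q): print(t,round(d["confidence"],2),np.round(d["centre"]),len(q),np.round(np.median(q,0)),np.round(np.percentile(q,2,0)),np.round(np.percentile(q,98,0)))
E
```

```text
pics
{'clock': 0.0, 'joints': array([-1.20661972e+00,  3.00447064e-01,  1.52160425e+00,  1.27883751e-05,
        1.32070641e+00, -6.65767859e-02]), 'qd': array([-0.00019041, -0.00158056, -0.00132257, -0.00085007, -0.00051711,
       -0.00040383]), 'effort': array([-6.27059180e-04, -5.31805551e+01, -3.52735162e+01,  7.08354707e-02,
        2.44275777e-02, -1.38765149e-04]), 'eef_pos': array([ 229.57412458, -499.50816447,  215.88970878]), 'eef_rot': array([-1.64800448,  1.56963118,  1.92433839]), 'wrist_force': array([ 0.32030445, -0.00503889, -0.12305761]), 'moment': array([-0.0027209 , -0.01962186,  0.0106467 ]), 'finger_gap': 94.01300892748361}
scene [1091.19438202  454.80998654  887.12652443] [ 0.74808143 -0.00261901  2.40234992] ['mtx', 'xyz', 'orientation']
guard_panel 0.7 [439. 343.] 7537 [599. 205.  91.] [587.  98.   8.] [639. 298. 152.]
wing_centre 0.91 [292. 230.] 3912 [ 606. -147.   88.] [ 572. -217.   10.] [648. -66. 152.]
wing_centre 0.17 [437. 345.] 7361 [599. 204.  92.] [589.  99.  12.] [639. 297. 152.]
wing_eye 0.83 [290. 229.] 3987 [ 605. -146.   88.] [ 571. -217.    9
[... 2133 characters left out ...]
758. -259.  125.] [ 739. -294.    4.] [ 794. -236.  192.]
mug 0.77 [369. 306.] 1138 [ 415. -181.    7.] [ 377. -212.   -1.] [ 470. -137.   93.]
jar 0.7 [287. 154.] 540 [774.  23.  83.] [756.   1.  10.] [804.  48.  90.]
shaker 0.87 [188. 283.] 335 [462. 245.  81.] [444. 233.  15.] [479. 270.  92.]
bowl 0.68 [227. 162.] 2189 [763. 171.  22.] [700. 108.   1.] [815. 223.  53.]
bowl 0.35 [185. 283.] 376 [460. 245.  79.] [441. 233.   4.] [480. 270.  92.]
oil 0.63 [409. 155.] 917 [ 758. -259.  126.] [ 739. -293.   14.] [ 791. -236.  192.]
oil 0.4 [228. 164.] 2240 [763. 171.  21.] [700. 108.  -0.] [817. 224.  53.]
spoon 0.61 [451. 270.] 752 [ 507. -372.   13.] [ 462. -483.   -1.] [ 549. -307.   23.]
```

```bash
python3 - <<'E'
from h import *
a=cv2.imread('pics/scene0.png');print(a.shape)
for n in ["scene","top"]:
    c=cam(n); w=cloud(c); P=w.reshape(-1,3); P=P[~np.isnan(P[:,0])]
    for nm,xr,yr in [("guard",(540,660),(60,310)),("wing",(540,670),(-235,-50))]:
        m=(P[:,0]>xr[0])&(P[:,0]<xr[1])&(P[:,1]>yr[0])&(P[:,1]<yr[1])
        Q=P[m]; T=Q[(Q[:,2]>147)&(Q[:,2]<156)]
        v=cv2.fitLine(T[:,:2].astype(np.float32),cv2.DIST_HUBER,0,.01,.01).ravel()
        d=v[:2]*np.sign(v[1]); t=T[:,:2]@d; o=np.array([-d[1],d[0]]); 
        print(n,nm,len(T),"dir",d,"yawdeg",np.degrees(np.arctan2(-d[0],d[1])),"perp",np.percentile(T[:,:2]@o,[2,50,98]),"t",np.percentile(t,[0,1,50,99,100]),"c",np.median(T,0),"z",np.median(T[:,2]))
        e=Q[(Q[:,2]>60)]; tt=e[:,:2]@d
        for lo in range(60,160,10):
            mm=(e[:,2]>=lo)&(e[:,2]<lo+10)
            if mm.sum(): print(lo,mm.sum(),np.round(np.percentile(tt[mm],[0,2,98,100]),1),end=' ')
        print()
    P2=P[(P[:,0]>415)&(P[:,0]<450)&(P[:,1]>80)&(P[:,1]<115)&(P[:,2]>97)&(P[:,2]<145)]
    print('pin',np.percentile(P2,[0,5,50,95,100],axis=0).round(1).tolist())
    T=P2[P2[:,2]>135]; print('pintop',len(T),T.mean(0))
    P3=P[(P[:,0]>415)&(P[:,0]<460)&(P[:,1]>15)&(P[:,1]<55)&(P[:,2]>97)&(P[:,2]<145)]
    print('stop',np.percentile(P3,[0,5,50,95,100],axis=0).round(1).tolist())
s=cv2.imread('pics/scene0.png');t=cv2.imread('pics/top0.png')
cv2.imwrite('pics/both.png',np.vstack([cv2.resize(s[150:470,140:580],(600,436)),cv2.resize(t[120:340,140:520],(600,347))])[:590*2])
b=cv2.imread('pics/both.png');cv2.imwrite('pics/both.png',cv2.resize(b,None,fx=.75,fy=.75))
E
```

```text
(480, 640, 3)
scene guard 952 dir [-0.05995034  0.9982014 ] yawdeg 3.4369621 perp [-618.16963562 -606.67973521 -596.88893114] t [ 53.69015031  60.43504574 158.51022447 262.70328881 264.47775985] c [595.03775491 194.62615192 150.66791415] z 150.66791415179148
60 369 [ 63.1  82.  263.4 264.7] 70 434 [ 52.7  65.  261.8 264.6] 80 475 [ 50.1  57.5 261.5 264.5] 90 468 [ 49.7  58.6 262.5 264.5] 100 463 [ 63.8  67.2 262.4 264.4] 110 468 [ 61.1  65.3 262.3 264.6] 120 500 [ 51.4  60.  263.1 264.6] 130 546 [ 52.2  57.7 262.2 264.6] 140 821 [ 49.4  54.4 260.9 264.5] 150 604 [ 78.6  80.8 260.5 264.3] 
scene wing 345 dir [-0.31231838  0.9499775 ] yawdeg 18.199001 perp [-529.6267947  -525.30405928 -518.4043156 ] t [-406.06753357 -404.86837687 -335.75759963 -271.62931958 -271.06883376] c [ 603.35116268 -155.33073744  150.59382262] z 150.5938226161112
60 221 [-407.5 -401.7 -271.2 -269.9] 70 221 [-407.2 -404.2 -271.1 -269.7] 80 217 [-405.4 -401.4 -271.  -269.7] 90 267 [-407.6 -402.7 -238.1 -235.7] 100 301 [-406.1 -401.4 -237.1 -235.5] 110 379 [-405.7 -401.2 -236.6 -235.2] 120 256 [-407.2 -402.5 -243.4
[... 1177 characters left out ...]
-153.62848674  150.04505169] z 150.04505168738672
60 19 [-398.  -396.6 -279.6 -277.8] 70 21 [-402.6 -396.6 -272.4 -270.6] 80 24 [-399.4 -397.  -258.8 -247. ] 90 31 [-403.1 -398.6 -238.8 -236.6] 100 34 [-403.6 -401.  -242.1 -241.6] 110 66 [-404.8 -397.8 -236.6 -235.7] 120 52 [-396.6 -389.1 -238.4 -237.7] 130 28 [-404.9 -402.6 -274.  -270.5] 140 175 [-406.8 -403.8 -272.5 -270.8] 150 124 [-403.4 -401.5 -278.3 -273.3] 
pin [[427.3, 90.3, 97.6], [427.8, 92.3, 97.9], [433.9, 96.3, 136.0], [439.7, 104.8, 141.9], [445.0, 106.4, 144.1]]
pintop 28 [433.13236709  98.77434022 138.72300194]
stop [[425.3, 21.2, 103.4], [427.6, 23.3, 109.2], [438.8, 34.2, 116.7], [447.8, 45.4, 122.7], [450.0, 48.3, 126.7]]
```

View pics/both.png

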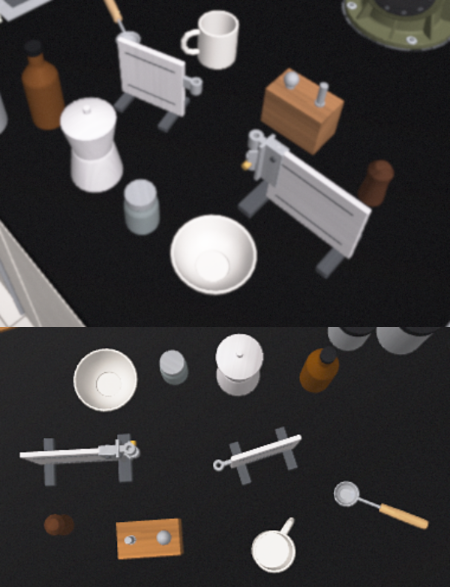

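```bash
cat >> h.py <<'E'
def T():
    s=manip.read_state(); return np.array(s["eef_pos"]),R.from_euler('xyz',s["eef_rot"]).as_matrix(),s
def plan(goal,jaw=None):
    """goal TCP xyz; jaw = world xy dir of tool y (sign free). prints spin, then shift in tool axes after the spin"""
    p,M,s=T(); sp=0
    if jaw is not None:
        j=np.array([*jaw,0.]); j/=np.linalg.norm(j)
        a=np.arctan2(j@M[:,2],j@M[:,1]); a=(a+np.pi/2)%np.pi-np.pi/2; sp=a
    M2=M@R.from_rotvec([sp,0,0]).as_matrix()
    print("pos",p.round(1),"F",np.round(s["wrist_force"],1),"J6",round(s["joints"][5],2),"t",s["clock"])
    print("spin",round(sp,4),"shift",((np.array(goal)-p)@M2).round(1),"axes y",M2[:,1].round(3),"z",M2[:,2].round(3),"x",M2[:,0].round(3))
E
python3 - <<'E'
from h import *
for n in ["scene","top"]:
    c=cam(n); w=cloud(c); P=w.reshape(-1,3); P=P[~np.isnan(P[:,0])]
    Q=P[(P[:,0]>540)&(P[:,0]<660)&(P[:,1]>145)&(P[:,1]<310)&(P[:,2]>147)&(P[:,2]<156)]
    v=cv2.fitLine(Q[:,:2].astype(np.float32),cv2.DIST_HUBER,0,.01,.01).ravel(); print(n,len(Q),v,np.degrees(np.arctan2(-v[0],v[1])))
    d=v[:2]; o=np.array([d[1],-d[0]])
    print("perp",np.percentile(Q[:,:2]@o,[3,50,97]),"tmax",(Q[:,:2]@d).max())
    K=P[(P[:,0]>560)&(P[:,0]<640)&(P[:,1]<140)&(P[:,1]>80)&(P[:,2]>142)&(P[:,2]<147.5)]
    print("knuckle top",len(K)); K2=np.c_[K[:,:2]@d,K[:,:2]@o]
    m=K2[:,0]<K2[:,0].min()+24; print(np.percentile(K2,[0,3],0),np.percentile(K2[m],[0,3,50,97,100],0).round(1).tolist())
    # world x/y of knuckle
    Q=P[(P[:,0]>540)&(P[:,0]<670)&(P[:,1]>-235)&(P[:,1]<-50)&(P[:,2]>95)&(P[:,2]<121)]
    dw=np.array([-.3135,.9496]); ow=np.array([.9496,.3135]); t=Q[:,:2]@dw; E=Q[t>-262]; print("eye",len(E),np.percentile(E[:,:2]@ow,[0,5,95,100]),(E[:,:2]@dw).max(),"z",E[:,2].max())
plan([604,-149,190],[.9496,.3135])
E
```

```text
scene 689 [ 5.7791874e-02 -9.9832863e-01  5.9425214e+02  2.2668842e+02] -176.68692
perp [-611.29336194 -606.36069208 -599.93050792] tmax -109.92747855348344
knuckle top 168
[[-104.68518586 -624.80290427]
 [ -98.72254504 -622.02921028]] [[-104.7, -624.8], [-103.2, -623.6], [-89.7, -614.2], [-82.6, -611.9], [-82.3, -611.7]]
eye 191 [512.83521778 516.37744721 533.29583704 535.41221403] -235.24582623554753 z 120.83762280463873
top 315 [ 5.8952540e-02 -9.9826080e-01  5.9423370e+02  2.2185349e+02] -176.62032
perp [-612.16239261 -606.27358545 -601.37064583] tmax -109.31904345643149
knuckle top 89
[[-104.50488555 -622.8861335 ]
 [-101.98997772 -620.07395125]] [[-104.5, -622.9], [-104.1, -621.4], [-88.5, -607.2], [-81.4, -591.8], [-81.4, -591.5]]
eye 64 [515.4992836  516.14834603 533.68571614 535.35786542] -235.01987638585945 z 120.917128931369
pos [ 229.7 -499.7  216.4] F [-0.5  0.2 -0.6] J6 -0.07 t 1.6
spin -1.4589 shift [  26.5  465.4 -215.7] axes y [0.95  0.313 0.   ] z [ 0.313 -0.95  -0.   ] x [ 0.  0. -1.]
```

```bash
python3 -m handwheel '[[[0,0,0],-0.18],[[0,0,0],-0.18],[[0,0,0],-0.18],[[0,0,0],-0.18],[[0,0,0],-0.18],[[0,0,0],-0.18],[[0,0,0],-0.18],[[0,0,0],-0.18],[[0,0,0],-0.02],[[0,0,0],0]]' 0 30
python3 -c "
from h import *
plan([603.8,-154.2,190],[.9496,.3135])"
```

```text
clock: 2.85
eef_pos: [229.7, -499.7, 216.5]
eef_rot: [1.098, 1.571, -0.156]
wrist_force: [0.2, 0.7, 0.1]
finger_gap: 94.1
pos [ 229.7 -499.7  216.5] F [0.2 0.7 0.1] J6 -1.52 t 2.85
spin -0.0024 shift [  26.5  463.6 -210.8] axes y [0.95  0.313 0.   ] z [ 0.313 -0.95   0.   ] x [ 0. -0. -1.]
```

```bash
python3 -m handwheel '[[[0,50,-23],0],[[0,52,-24],0],[[0,52,-24],0],[[0,52,-24],0],[[0,52,-24],0],[[0,52,-24],0],[[0,52,-23],0],[[6,50,-22],0],[[10,51,-22],0],[[10,0,0],0]]' 
python3 -c "
from h import *
plan([603.8,-154.2,134],[.9496,.3135])"
```

```text
clock: 4.1
eef_pos: [604.7, -152.1, 189.3]
eef_rot: [-2.656, 1.57, 2.377]
wrist_force: [0.4, -0.0, -0.5]
finger_gap: 94.0
pos [ 604.7 -152.1  189.3] F [ 0.4 -0.  -0.5] J6 -0.63 t 4.1
spin 0.0018 shift [55.3 -1.5  1.7] axes y [ 0.95   0.313 -0.   ] z [ 0.313 -0.95  -0.001] x [-0.  0. -1.]
```

```bash
python3 -m handwheel '[[[9,-1,1],0],[[10,0,0],0],[[10,0,0],0],[[10,0,0],0],[[9,0,0],0],[[7,0,0],0],[[0,0,0],0],[[0,0,0],0],[[0,0,0],0],[[0,0,0],0]]' 0
python3 -m handwheel '[[[0,0,0],0],[[0,0,0],0],[[0,0,0],0],[[0,0,0],0],[[0,0,0],0],[[0,0,0],0],[[0,0,0],0],[[0,0,0],0],[[0,0,0],0],[[0,0,0],0]]' 255 40
python3 -c "
from h import *
plan([603.8,-154.2,134],[.9496,.3135])"
```

```text
clock: 5.35
eef_pos: [602.6, -156.0, 135.7]
eef_rot: [0.979, 1.57, -0.272]
wrist_force: [-0.8, -0.0, 0.5]
finger_gap: 93.9
clock: 6.6
eef_pos: [602.4, -156.0, 135.4]
eef_rot: [-1.936, 1.571, 3.097]
wrist_force: [0.1, 0.5, 0.1]
finger_gap: 9.9
pos [ 602.4 -156.   135.4] F [0.1 0.5 0.1] J6 -0.63 t 6.6
spin 0.0012 shift [ 1.4  1.9 -1.3] axes y [ 0.95   0.313 -0.   ] z [ 0.313 -0.95  -0.   ] x [-0.  0. -1.]
```

```bash
python3 -m handwheel '[[[-3,0,0],0],[[-5,0,0],0],[[-6,0,0],0],[[0,0,0],0.1],[[0,0,0],0.1],[[0,0,0],0.06],[[0,0,0],0],[[0,0,0],0],[[0,0,0],0],[[0,0,0],0]]' 
python3 -c "
from h import *
plan([609.7,-41.5,149],[.9983,.0584])"
```

```text
clock: 7.85
eef_pos: [602.5, -156.0, 149.4]
eef_rot: [-2.315, 1.571, 2.458]
wrist_force: [-0.2, -0.4, -5.5]
finger_gap: 9.6
pos [ 602.5 -156.   149.4] F [-0.2 -0.4 -5.5] J6 -0.37 t 7.85
spin 0.002 shift [   0.4   13.9 -113.9] axes y [ 0.998  0.058 -0.   ] z [ 0.058 -0.998 -0.   ] x [-0.  0. -1.]
```

```bash
python3 -m handwheel '[[[0,2,-16],0.002],[[0,2,-16],0],[[0,2,-16],0],[[0,2,-16],0],[[0,2,-16],0],[[0,2,-16],0],[[0,2,-14],0],[[0,0,-4],0],[[0,0,0],0],[[0,0,0],0]]' 
python3 - <<'E'
from h import *
plan([609.7,-41.5,149],[.9983,.0584])
d=np.array([-.0584,.9983]); o=np.array([.9983,.0584])
s=manip.read_state()
pt=np.array(s["eef_pos"][:2]); print("tcp t,perp",pt@d,pt@o)
ims=[]
for n in ["scene","top"]:
    c=cam(n); ims.append(c["pixels"]); w=cloud(c); P=w.reshape(-1,3); P=P[~np.isnan(P[:,0])]
    t=P[:,:2]@d; q=P[:,:2]@o; z=P[:,2]
    m=(q>590)&(q<622)
    # wing eye: region t -12..30
    e=m&(t>-2)&(t<35)&(z>100)&(z<142); print(n,"eye n",e.sum(),"t",np.percentile(t[e],[5,95,100]),"q",np.percentile(q[e],[2,98]),"z",z[e].min(),z[e].max())
    wp=m&(t<-15)&(t>-160)&(z>155)&(z<167); 
    if wp.sum()>10: print(" wing panel q",np.percentile(q[wp],[5,50,95]),"t max",t[wp].max(),"z",np.percentile(z[wp],[50,98]))
    wt=(abs(q-606)<14)&(t<-15)&(z>130)&(z<167); print(" wingtop tmax",t[wt].max(), "z98",np.percentile(z[wt],98))
    wf=(abs(q-606)<60)&(t<0)&(t>-200)&(z>2)&(z<60);print(" wing low",wf.sum(),np.percentile(z[wf],[2,50]))
    K=m&(t>45)&(t<75)&(z>142)&(z<147.5); print(" top kn t",np.percentile(t[K],[0,3]))
    g=(abs(q-606)<14)&(t>130)&(z>147)&(z<156); print(" guard q",np.percentile(q[g],[5,50,95]),t[g].max())
a=cv2.resize(ims[0][200:400,220:460],(720,600),interpolation=cv2.INTER_CUBIC)[:, :, ::-1]
cv2.imwrite('pics/pre.png',a)
c=cam("wrist"); save(c,"wr0"); print("wrist",c["xyz"],c["orientation"])
E
```

```text
clock: 9.1
eef_pos: [609.8, -41.9, 149.4]
eef_rot: [-0.481, 1.571, -1.994]
wrist_force: [0.2, 0.1, -5.0]
finger_gap: 9.8
pos [609.8 -41.9 149.4] F [ 0.2  0.1 -5. ] J6 -0.19 t 9.1
spin -0.0009 shift [ 0.4 -0.1 -0.4] axes y [ 0.998  0.058 -0.   ] z [ 0.058 -0.998  0.   ] x [-0. -0. -1.]
tcp t,perp -77.41032227173605 606.2934511936373
scene eye n 222 t [ 0.43432624 22.32662748 23.39880037] q [598.30516144 616.02516068] z 108.12113044532055 137.47320861747028
 wing panel q [598.0495544  609.07982416 618.8817758 ] t max -15.997411906158108 z [163.44745249 166.60472266]
 wingtop tmax -15.179470986063048 z98 166.39039918367138
 wing low 2161 [ 2.07217444 23.47646823]
 top kn t [49.95588053 51.66767237]
 guard q [600.9398169  606.54934818 610.40218698] 265.83067848819206Traceback (most recent call last):
  File "<stdin>", line 12, in <module>
    return _quantile_unchecked(
        a, q, axis, out, overwrite_input, method, keepdims, weights)
    return _ureduce(a,
                    func=_quantile_ureduce_func,
    ...<5 lines>...
                    overwrite_input=overwrite_input,
                    method=method)
    r = func(a, **kwargs)
    result = _quantile(arr,
                       quantiles=q,
    ...<2 lines>...
                       out=out,
                       weights=wgt)
    slices_having_nans = np.isnan(arr[-1, ...])
                                  ~~~^^^^^^^^^
IndexError: index -1 is out of bounds for axis 0 with size 0
```

```bash
python3 -m handwheel '[[[4,0,0],0],[[4,0,0],0],[[3,0,0],0],[[1,0,0],0],[[1,0,0],0],[[0.5,0,0],0],[[0.5,0,0],0],[[0,0,0],0],[[0,0,0],0],[[0,0,0],0]]' 
python3 - <<'E'
from h import *
plan([609.7,-41.5,136.4],[.9983,.0584])
d=np.array([-.0584,.9983]); o=np.array([.9983,.0584])
ims=[]
for n in ["scene","top"]:
    c=cam(n); ims.append(c["pixels"]); w=cloud(c); P=w.reshape(-1,3); P=P[~np.isnan(P[:,0])]
    t=P[:,:2]@d; q=P[:,:2]@o; z=P[:,2]; m=(q>590)&(q<622)
    e=m&(t>-2)&(t<35)&(z>85)&(z<124); print(n,"eye n",e.sum(),"t",np.percentile(t[e],[5,95,100]),"q",np.percentile(q[e],[0,2,98,100]),"z",z[e].min(),z[e].max())
    K=m&(t>45)&(t<75)&(z>142)&(z<147.5); print(" top kn t",np.percentile(t[K],[0,3]),"q",np.percentile(q[K&(t<72)],[0,3,97,100]))
cv2.imwrite('pics/pre.png',cv2.resize(ims[0][200:400,220:460],(720,600),interpolation=cv2.INTER_CUBIC)[:, :, ::-1])
c=cam("wrist"); save(c,"wr0"); print("wrist",c["xyz"],c["orientation"],np.array(c["mtx"]).tolist())
E
```

```text
clock: 10.45
eef_pos: [609.8, -41.4, 135.5]
eef_rot: [1.602, 1.571, 0.09]
wrist_force: [-0.8, -0.5, -5.5]
finger_gap: 9.5
pos [609.8 -41.4 135.5] F [-0.8 -0.5 -5.5] J6 -0.19 t 10.45
spin -0.0004 shift [-0.9 -0.1  0.1] axes y [0.998 0.058 0.   ] z [ 0.058 -0.998 -0.   ] x [ 0.  0. -1.]
scene eye n 223 t [ 0.02756282 22.69343203 24.17564027] q [595.32191958 597.15514876 616.29650172 617.24735387] z 94.68685677596034 122.28169714968953
 top kn t [50.06269467 51.46304416] q [595.57889172 596.7220387  617.46923426 619.16076257]Traceback (most recent call last):
  File "<stdin>", line 8, in <module>
    return _quantile_unchecked(
        a, q, axis, out, overwrite_input, method, keepdims, weights)
    return _ureduce(a,
                    func=_quantile_ureduce_func,
    ...<5 lines>...
                    overwrite_input=overwrite_input,
                    method=method)
    r = func(a, **kwargs)
    result = _quantile(arr,
                       quantiles=q,
    ...<2 lines>...
                       out=out,
                       weights=wgt)
    slices_having_nans = np.isnan(arr[-1, ...])
                                  ~~~^^^^^^^^^
IndexError: index -1 is out of bounds for axis 0 with size 0
```

```bash
python3 -m handwheel '[[[-0.5,0,0],0],[[0,0,-5],0],[[0,0,-6],0],[[0,0,-6],0],[[0,0,-6],0],[[0,0,-6],0],[[0,0,-4],0],[[0,0,-1],0],[[0,0,0],0],[[0,0,0],0]]' 
python3 - <<'E'
from h import *
plan([609.7,-41.5,136.4],[.9983,.0584])
c=cam("scene"); a=c["pixels"][260:380,340:484]; a=cv2.resize(a,(480,400),interpolation=cv2.INTER_CUBIC)
c=cam("wrist"); b=cv2.resize(c["pixels"],(533,400))
cv2.imwrite('pics/pre.png',cv2.resize(np.hstack([a,b]),(800,316))[:,:,::-1]); print("wrist",c["xyz"],c["orientation"],np.array(c["mtx"]).tolist())
E
```

```text
clock: 11.8
eef_pos: [607.8, -7.6, 135.9]
eef_rot: [-0.685, 1.571, -2.197]
wrist_force: [-0.0, 0.4, -5.4]
finger_gap: 9.5
pos [607.8  -7.6 135.9] F [-0.   0.4 -5.4] J6 -0.13 t 11.8
spin -0.0006 shift [-0.5 -0.1 33.9] axes y [ 0.998  0.058 -0.   ] z [ 0.058 -0.998  0.   ] x [-0. -0. -1.]
wrist [603.65384975  65.25768543 304.23921345] [-0.25306196 -0.00115041  0.05845168] [[377.35710065096174, 0.0, 324.3172801478383], [0.0, 377.35710065096174, 236.0216272919632], [0.0, 0.0, 1.0]]
```

View pics/pre.png

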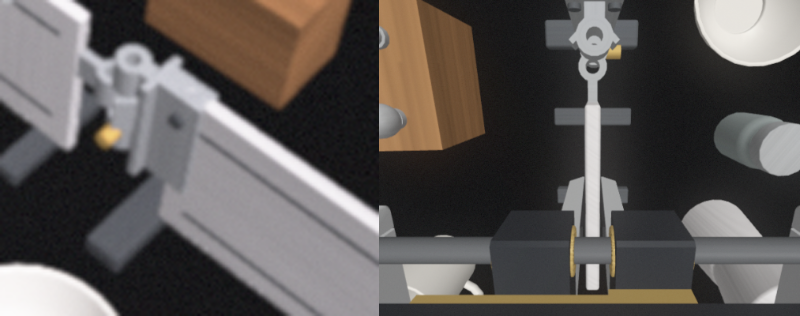

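```bash
python3 -m handwheel '[[[0,0,-2],0],[[0,0,-2],0],[[0,0,-2],0],[[0,0,-1],0],[[0,0,-1],0],[[0,0,-0.5],0],[[0,0,-0.5],0],[[0,0,0],0],[[0,0,0],0],[[0,0,0],0]]' 
python3 - <<'E'
from h import *
c=cam("wrist"); cv2.imwrite('pics/w1.png',cv2.resize(c["pixels"][0:150,230:430],(640,480),interpolation=cv2.INTER_CUBIC)[:,:,::-1])
E
```

```text
clock: 13.15
eef_pos: [607.3, 1.5, 136.0]
eef_rot: [2.13, 1.571, 0.617]
wrist_force: [-0.2, 0.4, -6.1]
finger_gap: 9.9
```

View pics/w1.png

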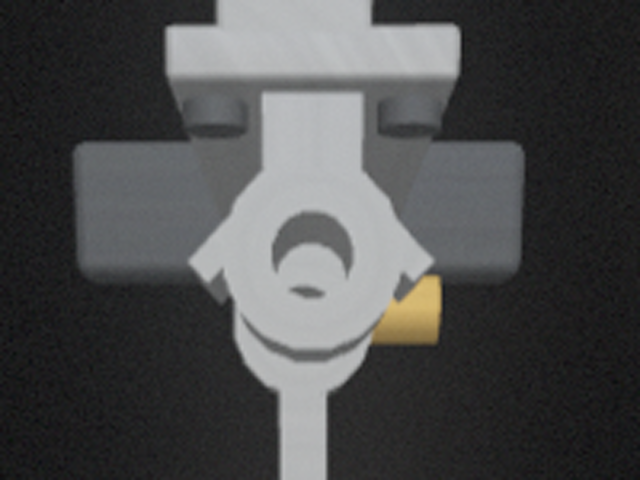

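```bash
python3 -m handwheel '[[[0,0.6,0],0],[[0,0.6,0],0],[[0,0,-0.5],0],[[0,0,-0.5],0],[[0,0,-0.5],0],[[0,0,-0.5],0],[[0,0,0],0],[[0,0,0],0],[[0,0,0],0],[[0,0,0],0]]' 
```

```text
clock: 14.45
eef_pos: [608.4, 3.6, 135.9]
eef_rot: [1.954, 1.571, 0.441]
wrist_force: [-1.0, 0.0, -6.6]
finger_gap: 9.9
```

```bash
python3 -m handwheel '[[[0,0,-0.3],0],[[0,0,-0.3],0],[[0,0,-0.3],0],[[0,0,0],0],[[0,0,0],0],[[0,0,0],0],[[0,0,0],0],[[0,0,0],0],[[0,0,0],0],[[0,0,0],0]]' 
```

```text
clock: 15.7
eef_pos: [608.3, 4.5, 136.0]
eef_rot: [1.153, 1.571, -0.36]
wrist_force: [-0.5, -0.1, -5.6]
finger_gap: 9.8
```

```bash
python3 -m handwheel '[[[0,0,-0.3],0],[[0,0,-0.3],0],[[0,0,-0.3],0],[[0,0,0],0],[[0,0,0],0],[[0,0,0],0],[[0,0,0],0],[[0,0,0],0],[[0,0,0],0],[[0,0,0],0]]' 
```

```text
clock: 16.95
eef_pos: [608.3, 5.4, 135.9]
eef_rot: [-1.309, 1.571, -2.822]
wrist_force: [-0.8, -0.7, -5.5]
finger_gap: 9.9
```

```bash
python3 -c "
from h import *
c=cam('wrist'); cv2.imwrite('pics/w2.png',cv2.resize(c['pixels'][0:150,230:430],(640,480),interpolation=cv2.INTER_CUBIC)[:,:,::-1])
for i in range(4): print(manip.read_state()['wrist_force'])"
```

```text
[ 0.68492339  0.24361441 -5.99442396]
[ 0.68492339  0.24361441 -5.99442396]
[ 0.68492339  0.24361441 -5.99442396]
[ 0.68492339  0.24361441 -5.99442396]
```

View pics/w2.png

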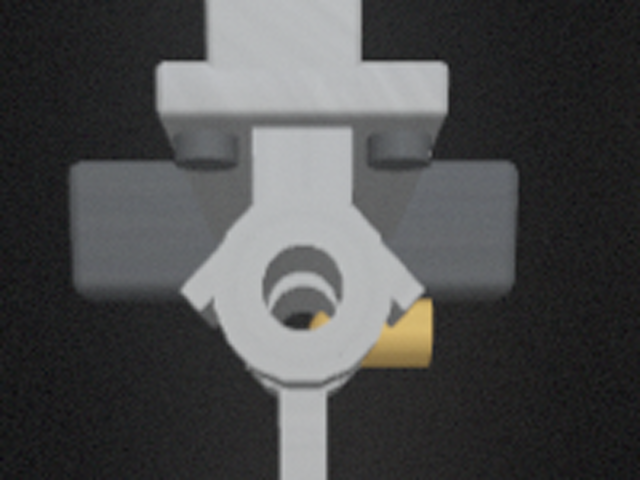

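```bash
python3 -m handwheel '[[[0,0,-0.3],0],[[0,0,-0.3],0],[[0,0,-0.3],0],[[0,0,0],0],[[0,0,0],0],[[0,0,0],0],[[0,0,0],0],[[0,0,0],0],[[0,0,0],0],[[0,0,0],0]]' 
```

```text
clock: 18.25
eef_pos: [608.2, 6.3, 135.9]
eef_rot: [-1.299, 1.571, -2.812]
wrist_force: [1.0, 0.2, -6.0]
finger_gap: 9.9
```

```bash
python3 -m handwheel '[[[0,0,-0.3],0],[[0,0,-0.3],0],[[0,0,-0.2],0],[[0,0,0],0],[[0,0,0],0],[[0,0,0],0],[[0,0,0],0],[[0,0,0],0],[[0,0,0],0],[[0,0,0],0]]' 
```

```text
clock: 19.5
eef_pos: [608.2, 7.1, 136.0]
eef_rot: [2.996, 1.571, 1.484]
wrist_force: [0.2, -0.7, -6.4]
finger_gap: 9.8
```

```bash
python3 -m handwheel '[[[0,0,-0.3],0],[[0,0,-0.3],0],[[0,0,-0.2],0],[[0,0,0],0],[[0,0,0],0],[[0,0,0],0],[[0,0,0],0],[[0,0,0],0],[[0,0,0],0],[[0,0,0],0]]' 
```

```text
clock: 20.75
eef_pos: [608.2, 7.5, 136.0]
eef_rot: [0.232, 1.57, -1.281]
wrist_force: [-0.6, -4.9, -4.9]
finger_gap: 9.8
```

```bash
python3 -c "
from h import *
c=cam('wrist'); cv2.imwrite('pics/w3.png',cv2.resize(c['pixels'][0:150,230:430],(640,480),interpolation=cv2.INTER_CUBIC)[:,:,::-1])
print(manip.read_state()['wrist_force'])
w=cloud(c); t=w[...,1]*.9983-w[...,0]*.0584;q=w[...,0]*.9983+w[...,1]*.0584;z=w[...,2]
k=(z>140)&(z<148)&(t<85)&(abs(q-607)<20)&(t>35);print(k.sum(),np.percentile(t[k],[0,3]),np.percentile(q[k&(t<62)],[0,3,97,100]))
e=(z>110)&(z<125)&(t<85)&(abs(q-607)<20)&(t>45);print(e.sum(),t[e].min(),t[e].max(),q[e].min(),q[e].max())
"
```

```text
[ 0.52939185 -5.53106151 -5.07734656]
3427 [36.49245149 51.86093261] [596.87217753 598.03068865 617.60136711 618.55685083]
704 45.246154009825545 79.86525604933142 590.7164716134747 624.9969671268692
```

View pics/w3.png

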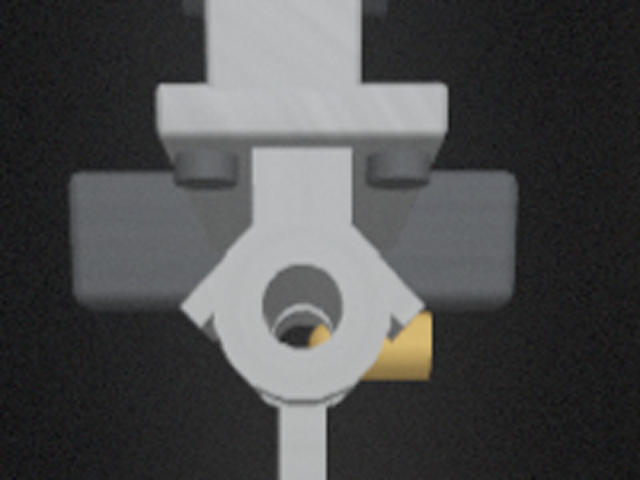

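```bash
python3 -m handwheel '[[[0,0,0.1],0],[[0.2,0,0],0],[[0.2,0,0],0],[[0.2,0,0],0],[[0.2,0,0],0],[[0,0,0],0],[[0,0,0],0],[[0,0,0],0],[[0,0,0],0],[[0,0,0],0]]' 
```

```text
clock: 22.05
eef_pos: [608.3, 7.5, 135.6]
eef_rot: [1.108, 1.57, -0.405]
wrist_force: [-0.2, -6.1, -1.4]
finger_gap: 9.8
```

```bash
python3 -m handwheel '[[[0,0,0.15],0],[[0.2,0,0],0],[[0,0,0],0],[[0,0,0],0],[[0,0,0],0],[[0,0,0],0],[[0,0,0],0],[[0,0,0],0],[[0,0,0],0],[[0,0,0],0]]' 
```

```text
clock: 23.3
eef_pos: [608.4, 7.5, 135.5]
eef_rot: [1.316, 1.57, -0.197]
wrist_force: [-1.4, -5.4, -0.9]
finger_gap: 9.4
```

```bash
python3 -m handwheel '[[[0,0,0],0],[[0,0,0],0],[[0,0,0],0],[[0,0,0],0],[[0,0,0],0],[[-10,0,0],0],[[-20,0,0],0],[[-25,0,0],0],[[-15,0,0],0],[[0,0,0],0]]' 0
python3 - <<'E'
from h import *
d=np.array([-.0584,.9983]); o=np.array([.9983,.0584])
plan([601.7,98,240])
c=cam("wrist"); cv2.imwrite('pics/w4.png',cv2.resize(c['pixels'][0:240,160:480],(640,480),interpolation=cv2.INTER_CUBIC)[:,:,::-1])
print(c["xyz"],c["orientation"])
w=cloud(c); P=w.reshape(-1,3);P=P[~np.isnan(P[:,0])]
t=P[:,:2]@d;q=P[:,:2]@o;z=P[:,2]
m=(z>148)&(z<154)&(t<-20)&(t>-140)&(abs(q-607)<15);v=cv2.fitLine(P[m][:,:2].astype(np.float32),cv2.DIST_HUBER,0,.01,.01).ravel();print("wing",m.sum(),v,t[m].max(),np.median(q[m]))
c=cam("scene"); w=cloud(c); P=w.reshape(-1,3);P=P[~np.isnan(P[:,0])]
t=P[:,:2]@d;q=P[:,:2]@o;z=P[:,2]
g=(abs(q-606)<14)&(t>130)&(z>147)&(z<156); print(" guard q",np.percentile(q[g],[5,50,95]),t[g].max())
K=(abs(q-606)<16)&(t>45)&(t<75)&(z>142)&(z<147.5); print(" top kn t",np.percentile(t[K],[0,3]),np.percentile(q[K],[0,3,97,100]))
E
```

```text
clock: 24.55
eef_pos: [608.5, 7.6, 206.0]
eef_rot: [1.478, 1.569, -0.035]
wrist_force: [0.4, -0.3, -0.0]
finger_gap: 93.8
pos [608.5   7.6 206. ] F [ 0.4 -0.3 -0. ] J6 -0.11 t 24.55
spin 0 shift [-34.   -1.5 -90.6] axes y [0.998 0.058 0.002] z [ 0.058 -0.998  0.   ] x [ 0.002 -0.    -1.   ]
[603.97334085  80.52283444 374.31950594] [-0.25323344 -0.00311031  0.05867168]
wing 1671 [ 5.9119258e-02 -9.9825090e-01  6.1049823e+02 -2.2053415e+01] -20.01353595461321 608.1672100115659
 guard q [601.10806921 606.33313186 610.50212024] 265.4151187827153
 top kn t [49.87396201 51.64539465] [595.05763349 597.05600409 617.96274441 620.27068219]
```

View pics/w4.png

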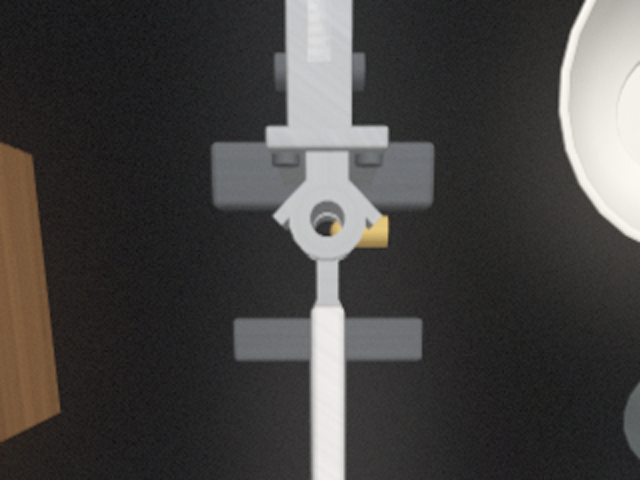

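```bash
python3 -m handwheel '[[[0,-25,-15],0],[[0,-29,-17],0],[[0,-29,-17],0],[[0,-29,-17],0],[[0,-29,-17],0],[[0,-20,-12],0],[[0,-8,-5],0],[[0,0,0],0],[[0,0,0],0],[[0,0,0],0]]' 0
python3 - <<'E'
from h import *
plan([433.3,98,114],[.998,.06])
for n in ["wrist"]:
    c=cam(n); save(c,'p1'); w=cloud(c)
    for d in manip.cut_out("pin_head",n)[:2]:
        q=w[d["region"]]; q=q[~np.isnan(q[:,0])]; print(d["confidence"],d["centre"],len(q),np.percentile(q,[2,50,98],axis=0).round(1).tolist() if len(q) else '')
    P=w.reshape(-1,3);P=P[~np.isnan(P[:,0])]
    m=(P[:,0]>415)&(P[:,0]<450)&(P[:,1]>80)&(P[:,1]<115)&(P[:,2]>134)&(P[:,2]<144); T_=P[m]; print(m.sum(),T_.mean(0),T_.min(0),T_.max(0))
    m=(P[:,0]>390)&(P[:,0]<480)&(P[:,1]>0)&(P[:,1]<135)&(P[:,2]>87)&(P[:,2]<92.5); print("block",cv2.minAreaRect(P[m][:,:2].astype(np.float32)))
E
```

```text
clock: 25.9
eef_pos: [434.0, 97.4, 204.7]
eef_rot: [-1.46, 1.57, -2.974]
wrist_force: [-0.4, 0.5, 0.2]
finger_gap: 94.5
pos [434.   97.4 204.7] F [-0.4  0.5  0.2] J6 0.08 t 25.9
spin -0.0026 shift [90.7 -0.7 -0.7] axes y [ 0.998  0.06  -0.   ] z [ 0.06  -0.998  0.   ] x [-0. -0. -1.]
0.86 [321.9, 242.2] 763 [[424.4, 90.4, 90.0], [432.2, 100.3, 130.3], [440.2, 104.2, 139.1]]
0.5 [369.8, 36.4] 3571 [[441.1, 230.0, 6.4], [458.0, 242.9, 82.1], [477.8, 262.5, 90.3]]
356 [432.22645393  97.02571521 137.88151969] [425.56012101  89.68504947 134.2483689 ] [438.83837156 103.45757236 140.08296919]
block ((434.79913330078125, 64.10247802734375), (70.2138442993164, 120.90288543701172), 4.423844337463379)
```

View pics/p1.png

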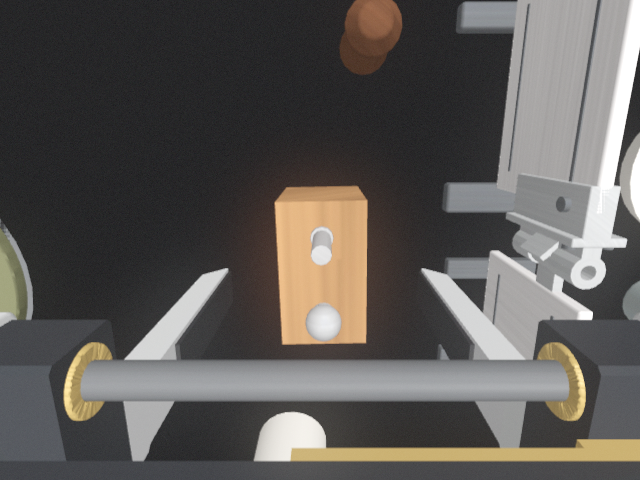

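```bash
python3 -m handwheel '[[[10,-1.5,0],0],[[20,0,0],0],[[20,0,0],0],[[20,0,0],0],[[14,0,0],0],[[6,0,0],0],[[2.7,0,0],0],[[0,0,0],0],[[0,0,0],0],[[0,0,0],0]]' 0
python3 -m handwheel '[[[0,0,0],0],[[0,0,0],0],[[0,0,0],0],[[0,0,0],0],[[0,0,0],0],[[0,0,0],0],[[0,0,0],0],[[0,0,0],0],[[0,0,0],0],[[0,0,0],0]]' 255 40
python3 -c "
from h import *
plan([433.3,98,112],[.998,.06])"
```

```text
clock: 27.25
eef_pos: [432.3, 97.6, 112.5]
eef_rot: [1.643, 1.57, 0.13]
wrist_force: [0.1, 0.8, -0.1]
finger_gap: 93.7
clock: 28.5
eef_pos: [432.1, 97.6, 112.2]
eef_rot: [-2.252, 1.571, 2.518]
wrist_force: [-0.3, -0.1, -0.4]
finger_gap: 13.2
pos [432.1  97.6 112.2] F [-0.3 -0.1 -0.4] J6 0.08 t 28.5
spin -0.002 shift [ 0.2  1.2 -0.3] axes y [ 0.998  0.06  -0.   ] z [ 0.06  -0.998 -0.   ] x [-0.  0. -1.]
```

```bash
python3 -m handwheel '[[[-6,0,0],0],[[-14,0,0],0],[[-20,0,0],0],[[-20,0,0],0],[[-20,0,0],0],[[-20,0,0],0],[[-20,0,0],0],[[-14,0,0],0],[[-6,0,0],0],[[0,0,0],0]]' 
python3 -c "
from h import *
plan([601.9,98,252],[.9983,.0584])
c=cam('wrist'); save(c,'p2'); print(c['xyz'],c['orientation'])
for d in manip.cut_out('pin_head','wrist')[:2]: print(d['confidence'],d['centre'],d['region'].sum())
"
```

```text
clock: 29.75
eef_pos: [432.1, 97.6, 252.3]
eef_rot: [1.649, 1.571, 0.136]
wrist_force: [-0.4, 0.4, -0.6]
finger_gap: 13.4
pos [432.1  97.6 252.3] F [-0.4  0.4 -0.6] J6 0.08 t 29.75
spin -0.0004 shift [  0.3 169.5   9.5] axes y [0.998 0.058 0.   ] z [ 0.058 -0.998 -0.   ] x [ 0.  0. -1.]
[427.89998644 170.46207733 420.58524334] [-0.25302928 -0.00126552  0.05867118]
0.75 [323.8, 299.7] 2181
```

View pics/p2.png

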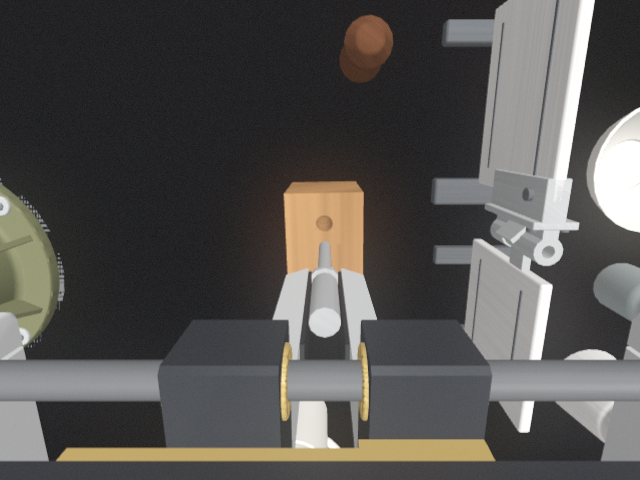

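```bash
python3 - <<'E'
from h import *
K=np.array([[377.357,0,324.317],[0,377.357,236.022],[0,0,1]])
def ray(u,v,xyz,ori,z):
    d=R.from_euler('xyz',ori).as_matrix()@np.array([(u-K[0,2])/K[0,0],-(v-K[1,2])/K[1,1],-1]); xyz=np.array(xyz)
    return xyz+d*(z-xyz[2])/d[2]
d=np.array([-.0584,.9983]); o=np.array([.9983,.0584])
f=lambda p:(p[:2]@d,p[:2]@o)
b=ray(323.75,109,[603.97334085,80.52283444,374.31950594],[-0.25323344,-0.00311031,0.05867168],145)
print("bore w4",b,f(b))
# w3 camera = pre camera shifted
b=ray(324.7,95.5,[603.654+.4,65.258+15.1,304.24+.1],[-0.25306196,-0.00115041,0.05845168],145)
print("bore w3",b,f(b))
ip=cv2.imread('pics/p2.png'); g=cv2.cvtColor(ip,cv2.COLOR_BGR2GRAY)
cv2.imwrite('pics/p2c.png',cv2.resize(ip[225:345,270:380],(660,720)))
for r in range(238,270,3): print(r,g[r,312:338].tolist())
for v in (241,243,245):
    t=ray(323.5,v,[427.9,170.462,420.585],[-0.25302928,-0.00126552,0.05867118],155.1)
    print("tip",t,(t-[432.1,97.6,155.1])[:2]@np.c_[d,o])
for v in (324,328):
  t=ray(324.5,v,[427.9,170.462,420.585],[-0.25302928,-0.00126552,0.05867118],278); print("pintop",t,(t-[432.1,97.6,155.1])[:2]@np.c_[d,o])
E
```

```text
bore w4 [603.39594593  96.93300649 145.        ] (np.float64(61.52989713397071), np.float64(608.0310604001492))
bore w3 [603.42303813  96.88636684 145.        ] (np.float64(61.48175458913078), np.float64(608.0553827928596))
238 [179, 181, 181, 184, 180, 180, 180, 180, 178, 176, 174, 171, 169, 167, 168, 168, 171, 173, 175, 177, 177, 176, 174, 173, 174, 173]
241 [178, 180, 179, 182, 182, 182, 180, 181, 178, 174, 172, 173, 174, 174, 176, 171, 170, 173, 173, 175, 176, 174, 174, 174, 173, 174]
244 [179, 179, 179, 180, 182, 183, 181, 166, 143, 157, 165, 172, 175, 178, 178, 180, 177, 174, 172, 174, 177, 175, 174, 173, 172, 168]
247 [179, 180, 178, 181, 180, 179, 177, 138, 145, 158, 166, 171, 176, 176, 179, 179, 177, 173, 163, 174, 175, 175, 174, 173, 170, 168]
250 [178, 180, 181, 181, 182, 181, 175, 134, 147, 159, 168, 172, 175, 178, 180, 180, 176, 171, 163, 175, 173, 173, 174, 173, 171, 168]
253 [178, 178, 179, 181, 181, 179, 165, 138, 150, 163, 167, 171, 175, 177, 179, 180, 176, 172, 166, 174, 175, 174, 176, 172, 172, 169]
256 [179, 177, 180, 181, 184, 181, 164, 141, 152, 164, 168, 173, 1
[... 269 characters left out ...]
177, 179, 180, 180, 178, 175, 171, 167, 173, 174, 173, 171, 172, 167]
265 [177, 176, 177, 180, 181, 176, 146, 148, 156, 168, 172, 173, 179, 178, 179, 180, 179, 176, 169, 162, 175, 174, 173, 172, 171, 168]
268 [177, 177, 177, 172, 171, 173, 171, 175, 180, 183, 195, 198, 206, 204, 197, 195, 188, 186, 182, 182, 190, 177, 172, 173, 171, 168]
tip [431.88580751  98.17555031 155.1       ] [ 0.58708071 -0.18021623]
tip [431.97373786  96.66458318 155.1       ] [-0.92645291 -0.18067584]
tip [432.0619107   95.14944906 155.1       ] [-2.44416058 -0.18113672]
pintop [432.53088356  95.9965759  278.        ] [-1.62586188  0.33651109]
pintop [432.63848962  94.16841917 278.        ] [-3.45719494  0.33716987]
```

View pics/p2c.png

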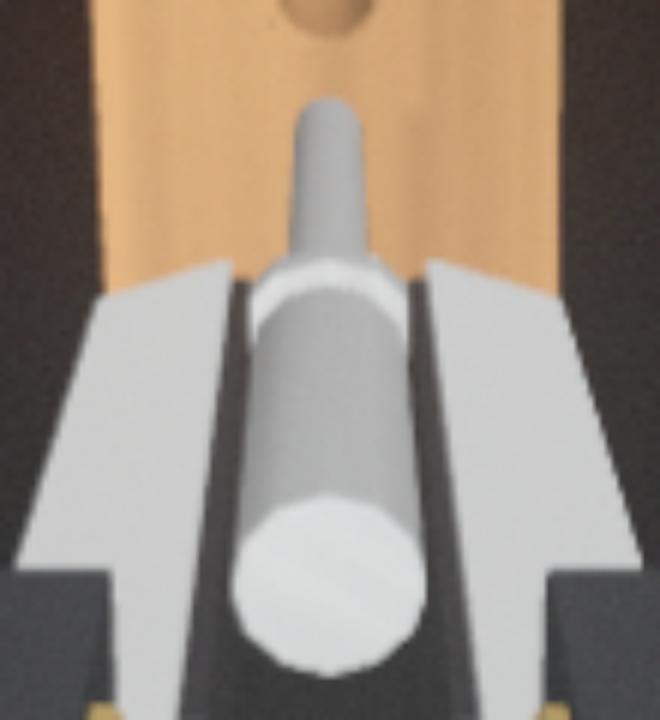

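```bash
python3 -m handwheel '[[[-1,10,0.6],0],[[0,25,1.4],0],[[0,30,1.7],0],[[0,30,1.7],0],[[0,30,1.7],0],[[0,25,1.4],0],[[0,15,0.8],0],[[0,5.4,0.3],0],[[0,0,0],0],[[0,0,0],0]]' 
python3 - <<'E'
from h import *
plan([602.8,98.0,245],[.9983,.0584])
c=cam('wrist'); cv2.imwrite('pics/p3.png',cv2.resize(c['pixels'][180:340,240:400],(600,600),interpolation=cv2.INTER_CUBIC)[:,:,::-1])
E
```

```text
clock: 31.1
eef_pos: [602.5, 98.0, 253.3]
eef_rot: [2.738, 1.571, 1.225]
wrist_force: [-0.0, 0.8, -1.2]
finger_gap: 13.6
pos [602.5  98.  253.3] F [-0.   0.8 -1.2] J6 0.04 t 31.1
spin -0.0003 shift [ 8.3  0.3 -0. ] axes y [0.998 0.058 0.   ] z [ 0.058 -0.998 -0.   ] x [ 0.  0. -1.]
```

View pics/p3.png

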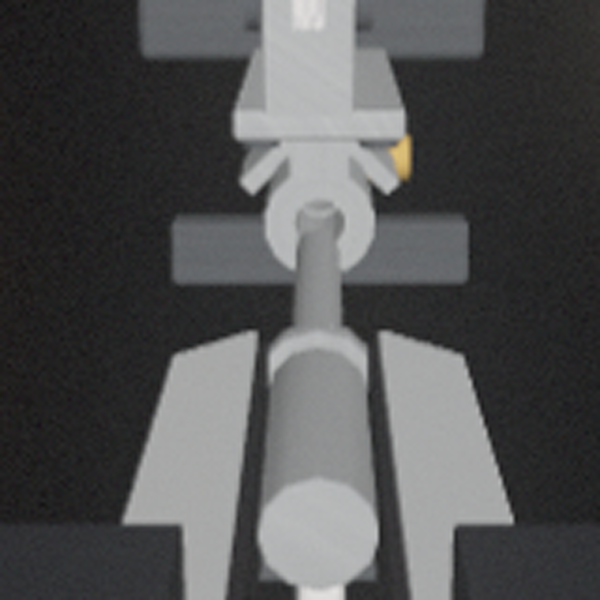

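```bash
python3 -m handwheel '[[[4,0.2,0],0],[[4,0,0],0],[[2,0,0],0],[[1,0,0],0],[[1,0,0],0],[[1,0,0],0],[[1,0,0],0],[[1,0,0],0],[[0,0,0],0],[[0,0,0],0]]'
```

```text
clock: 32.4
eef_pos: [603.1, 97.9, 238.3]
eef_rot: [1.361, 1.571, -0.152]
wrist_force: [-0.6, 0.9, -1.1]
finger_gap: 12.9
```

```bash
python3 -m handwheel '[[[1,0,0],0],[[1,0,0],0],[[1,0,0],0],[[1,0,0],0],[[1,0,0],0],[[1,0,0],0],[[1,0,0],0],[[0,0,0],0],[[0,0,0],0],[[0,0,0],0]]'
```

```text
clock: 33.65
eef_pos: [603.0, 97.9, 231.3]
eef_rot: [2.565, 1.571, 1.052]
wrist_force: [0.5, -0.1, -0.3]
finger_gap: 13.1
```

```bash
python3 -m handwheel '[[[1.5,0,0],0],[[1.5,0,0],0],[[1.5,0,0],0],[[1.5,0,0],0],[[1.5,0,0],0],[[1.5,0,0],0],[[1,0,0],0],[[0,0,0],0],[[0,0,0],0],[[0,0,0],0]]'
```

```text
clock: 34.9
eef_pos: [603.1, 97.9, 221.3]
eef_rot: [1.535, 1.571, 0.023]
wrist_force: [0.6, 0.3, -0.3]
finger_gap: 13.1
```

```bash
python3 -m handwheel '[[[1,0,0],0],[[1,0,0],0],[[1,0,0],0],[[1,0,0],0],[[1,0,0],0],[[1,0,0],0],[[1,0,0],0],[[1,0,0],0],[[0,0,0],0],[[0,0,0],0]]'
```

```text
clock: 36.15
eef_pos: [603.0, 97.9, 213.3]
eef_rot: [2.149, 1.571, 0.636]
wrist_force: [-0.5, 0.0, -0.8]
finger_gap: 13.1
```

Tip at ~116, entering the wing's knuckle with no force.

```bash
python3 -m handwheel '[[[1,0,0],0],[[1,0,0],0],[[1,0,0],0],[[1,0,0],0],[[1,0,0],0],[[1,0,0],0],[[1,0,0],0],[[1,0,0],0],[[0,0,0],0],[[0,0,0],0]]'
```

```text
clock: 37.4
eef_pos: [603.0, 97.9, 205.3]
eef_rot: [1.696, 1.571, 0.184]
wrist_force: [0.5, 0.1, -0.6]
finger_gap: 13.2
```

```bash
python3 -m handwheel '[[[1.5,0,0],0],[[1.5,0,0],0],[[1.5,0,0],0],[[1.5,0,0],0],[[1.5,0,0],0],[[1.5,0,0],0],[[1,0,0],0],[[0,0,0],0],[[0,0,0],0],[[0,0,0],0]]'
```

```text
clock: 38.65
eef_pos: [603.1, 97.9, 195.3]
eef_rot: [1.747, 1.571, 0.234]
wrist_force: [-0.0, -0.5, -1.1]
finger_gap: 13.0
```

```bash
python3 -m handwheel '[[[1,0,0],0],[[1,0,0],0],[[1,0,0],0],[[1,0,0],0],[[1,0,0],0],[[1,0,0],0],[[1,0,0],0],[[1,0,0],0],[[0,0,0],0],[[0,0,0],0]]'
```

```text
clock: 39.9
eef_pos: [603.0, 97.9, 187.3]
eef_rot: [2.134, 1.571, 0.621]
wrist_force: [-0.6, 0.4, 0.0]
finger_gap: 13.1
```

```bash
python3 -m handwheel '[[[1,0,0],0],[[1,0,0],0],[[1,0,0],0],[[1,0,0],0],[[1,0,0],0],[[1,0,0],0],[[0,0,0],0],[[0,0,0],0],[[0,0,0],0],[[0,0,0],0]]'
```

```text
clock: 41.15
eef_pos: [603.0, 97.9, 181.3]
eef_rot: [1.734, 1.571, 0.222]
wrist_force: [0.8, 1.6, -0.8]
finger_gap: 13.3
```

```bash
python3 -m handwheel '[[[0.5,0,0],0],[[0.5,0,0],0],[[0.5,0,0],0],[[0.5,0,0],0],[[0.5,0,0],0],[[0.5,0,0],0],[[0.5,0,0],0],[[0.5,0,0],0],[[0,0,0],0],[[0,0,0],0]]'
```

```text
clock: 42.4
eef_pos: [603.0, 97.9, 177.1]
eef_rot: [-1.563, 1.571, -3.076]
wrist_force: [-1.6, -1.2, -0.3]
finger_gap: 13.1
```

```bash
python3 -m handwheel '[[[0.5,0,0],0],[[0.5,0,0],0],[[0.5,0,0],0],[[0.5,0,0],0],[[0.5,0,0],0],[[0.5,0,0],0],[[0.5,0,0],0],[[0.5,0,0],0],[[0,0,0],0],[[0,0,0],0]]'
```

```text
clock: 43.65
eef_pos: [603.0, 97.9, 173.1]
eef_rot: [-1.485, 1.571, -2.998]
wrist_force: [-1.8, -0.0, -1.0]
finger_gap: 13.7
```

```bash
python3 -m handwheel '[[[0.5,0,0],0],[[0.5,0,0],0],[[0.5,0,0],0],[[0.5,0,0],0],[[0.5,0,0],0],[[0.5,0,0],0],[[0.5,0,0],0],[[0.5,0,0],0],[[0,0,0],0],[[0,0,0],0]]'
```

```text
clock: 44.9
eef_pos: [602.9, 97.9, 169.0]
eef_rot: [-1.577, 1.57, -3.09]
wrist_force: [-3.1, -0.4, -0.0]
finger_gap: 13.3
```

```bash
python3 -m handwheel '[[[0.3,0,0],0],[[0.3,0,0],0],[[0.3,0,0],0],[[0.3,0,0],0],[[0.2,0,0],0],[[0,0,0],0],[[0,0,0],0],[[0,0,0],0],[[0,0,0],0],[[0,0,0],0]]'
python3 -c "
from h import *
c=cam('scene'); w=cloud(c); save(c,'s5')
P=w.reshape(-1,3);P=P[~np.isnan(P[:,0])]
d=np.array([-.0584,.9983]); o=np.array([.9983,.0584])
t=P[:,:2]@d;q=P[:,:2]@o
print(manip.read_state()['wrist_force'])
cv2.imwrite('pics/s5c.png',cv2.resize(c['pixels'][230:350,320:480],(800,600),interpolation=cv2.INTER_CUBIC)[:,:,::-1])
"
```

```text
clock: 46.15
eef_pos: [603.0, 97.9, 167.8]
eef_rot: [-1.758, 1.571, 3.012]
wrist_force: [-3.8, -0.0, -0.0]
finger_gap: 13.0
[-3.57493432 -0.34409853 -1.91112782]
```

View pics/s5c.png

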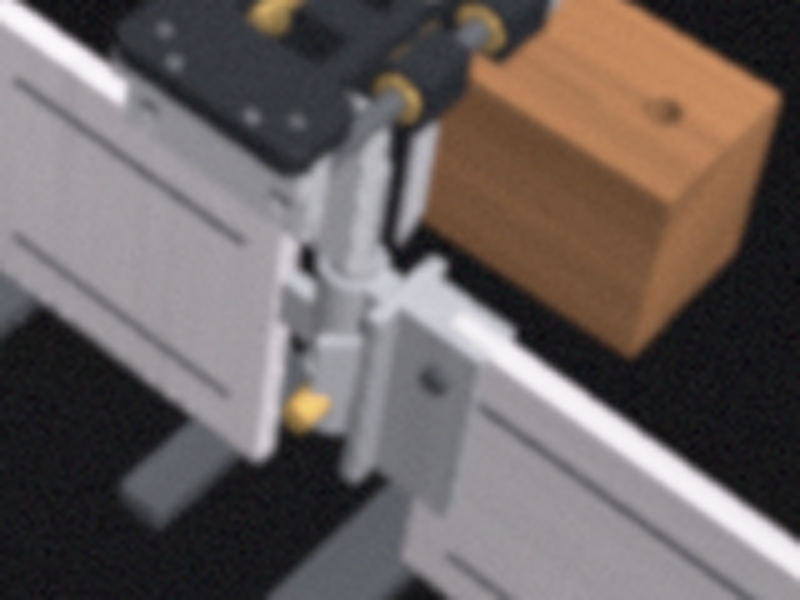

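```bash
python3 -m handwheel '[[[0,-0.2,0],0],[[0.2,0,0],0],[[0.2,0,0],0],[[0.2,0,0],0],[[0.2,0,0],0],[[0,0,0],0],[[0,0,0],0],[[0,0,0],0],[[0,0,0],0],[[0,0,0],0]]'
```

```text
clock: 47.45
eef_pos: [602.9, 97.9, 167.2]
eef_rot: [1.73, 1.571, 0.217]
wrist_force: [-3.5, -0.3, 3.2]
finger_gap: 13.5
```

```bash
python3 -m handwheel '[[[0.2,-0.2,0],0],[[0.2,0,0],0],[[0,0,0],0],[[0,0,0],0],[[0,0,0],0],[[0,0,0],0],[[0,0,0],0],[[0,0,0],0],[[0,0,0],0],[[0,0,0],0]]'
```

```text
clock: 48.7
eef_pos: [602.9, 97.9, 167.1]
eef_rot: [1.599, 1.57, 0.086]
wrist_force: [-3.7, -0.6, 6.2]
finger_gap: 13.2
```

```bash
python3 -m handwheel '[[[0,0,0],0],[[0,0,0],0],[[0,0,0],0],[[0,0,0],0],[[0,0,0],0],[[-10,0,0],0],[[-20,0,0],0],[[-25,0,0],0],[[-25,0,0],0],[[0,0,0],0]]' 0
python3 - <<'E'
from h import *
d=np.array([-.0584,.9983]); o=np.array([.9983,.0584])
print(manip.read_state()["eef_pos"],manip.read_state()["wrist_force"])
c=cam("scene"); w=cloud(c); P=w.reshape(-1,3);P=P[~np.isnan(P[:,0])]
t=P[:,:2]@d;q=P[:,:2]@o;z=P[:,2]
g=(abs(q-606)<14)&(t>130)&(z>147)&(z<156); print("guard q",np.percentile(q[g],[5,50,95]),t[g].max())
p=(abs(q-607)<12)&(abs(t-62)<14)&(z>153)&(z<200); print("pin z",p.sum(),np.percentile(z[p],[2,50,98,100])); 
for lo in (155,165,175,185): m=p&(z>=lo)&(z<lo+10); print(lo,m.sum(),t[m].mean() if m.any() else 0,q[m].mean() if m.any() else 0)
m=(abs(q-607)<14)&(t<-30)&(z>147); print("wing top z",np.percentile(z[m],[50,98]),"t",t[m].min())
cv2.imwrite('pics/end.png',cv2.resize(c['pixels'][210:370,310:490],(675,600),interpolation=cv2.INTER_CUBIC)[:,:,::-1])
E
```

```text
clock: 49.95
eef_pos: [603.2, 98.0, 248.9]
eef_rot: [1.618, 1.567, 0.105]
wrist_force: [0.5, -0.0, -0.5]
finger_gap: 94.0
[603.23887869  97.95677711 248.8927094 ] [ 0.54292779 -0.02464069 -0.49564678]
guard q [600.78277309 606.477775   610.39892162] 265.30474542267126
pin z 193 [153.73676042 179.90273995 196.01668058 197.55454261]
155 32 64.17319118879368 610.8606002980073
165 35 64.01841477231409 611.4260188320612
175 41 64.75187692784888 611.4012919337398
185 65 62.324944828028634 609.4997926197051
wing top z [150.85665112 153.73624416] t -98.79563268721441
```

View pics/end.png

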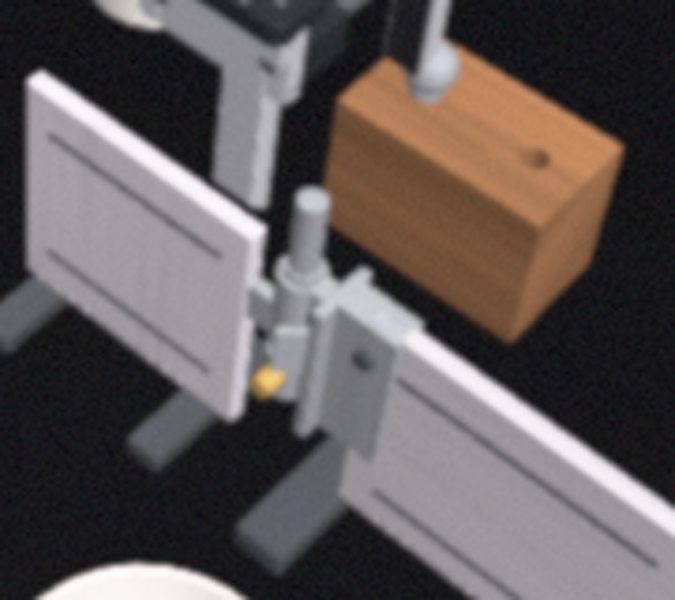

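```bash
python3 -c "
from h import *
print(manip.sign_off())"
```

```text
the job is handed in; nothing more can be done
None
```

The loose half is joined to the standing half, with the pin pushed home. I handed the job in at about 50 s of the 69 s allowed; no verdict is reported.

**Joining:** I lifted the loose half by its top edge, turned it in line with the standing half and fed its knuckle into the vee. The press was about 5–6 N, a little over the 4 N suggested. I then lowered it onto the counter and let go. The pin came out of the block and went down through all three knuckles, with side forces of 4 N or less.

**Last checks:**
- **Pin height:** the pin went in to 54.9 mm above where it stood in the block; fully home is 55.0 mm. It stopped firmly there, at about 6 N down.
- **Catch:** I felt no separate click. Vertical force stayed near zero while the tip passed the catch level, and only a sideways push of up to about 4 N appeared. I judged it passed from the depth reached and the firm stop.
- **Camera on the pin:** the scene camera put the pin's top about 0.7–1 mm higher than that. This is within its noise and the 2.5 mm limit, so I did not press again.
- **Standing half:** its measured position agreed with the earlier readings to about 0.5 mm.
- **Final picture:** both halves and the pin look upright, the stopper is still in the block, and the gripper is open and clear. The picture was a crop, so I did not re-measure the rest of the counter; I felt no contact with any of it.

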